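# Home a tube wheel on its flatted drive shaft and start the rotator

## Task

Get the tube rotator ready to run: first clear its swing by standing the amber bottle, which is in the way of the tubes, upright in the blue spill tray. Then turn the tube wheel, which is riding high and crooked on the shaft, until the flat in its bore drops onto the flat of the shaft, and press it fully home. Only then switch the drive on: lift the toggle's red locking collar, throw the lever right over to the green-dot side and let the collar drop back to lock it, leaving the other jars and glassware standing where they are.

Things in the scene. Friction and masses are not known exactly. Their poses are not given: they have to be found in the camera images.
- drive: Fixed grey drive unit of the tube rotator, z up. Origin on the bench under the shaft axis; its front is -x. Case 60 mm high: a round end of radius 65 mm about the shaft, running on as a box (x -65..65 mm) to the control end at y = -235 mm. A red line on the deck points out from the shaft to -x, the side its flat faces. Fixed black speed knob at x 42, y -207 mm: radius 12, 13 mm high.
- seat (a point): Centre of the top of the seating shoulder (radius 20 mm, 4 mm above the deck), on the shaft axis, 64 mm above the bench: the centre of the wheel's underside must come to rest here. Axes parallel to the drive's.
- shaft_end (a point): Centre of the end of the upright steel D-shaft, 90 mm above the bench; the shaft is 26 mm long from the seat up, diameter 18 mm, with one flat 5.5 mm from its axis that faces the drive's -x. The shaft does not turn (gearing holds it). Axes parallel to the drive's.
- grip_ring (a joint): Black rubber grip ring round the foot of the shaft, radius 10 to 14.5 mm; m: 0 = up, its top 5 mm above the seat; 0.005 = pushed right down. A wheel that has dropped onto it stays some 3 to 5 mm short of home; about 14 N down, the wheel's weight included, slides it away. It does not spring back.
- wheel: Loose white tube wheel, 0.3 to 0.5 kg. Origin at the centre of the hub's underside, z up along the bore. Hub radius 30 mm, 30 mm high, flat top. Through bore of diameter 19.4 mm: lower 16 mm round, upper 14 mm D-shaped, its flat 6.3 mm from the axis on the wheel's -x side, where a red arrowhead on the hub top points. Four arms at 45, 135, 225 and 315 degrees from x, 22 mm wide, z 10 to 16 mm.
- hub_top (a point): Centre of the wheel's hub top, 30 mm above its underside; axes as the wheel's. At the start the round bore is over the shaft but the D part rests on the shaft's end: the wheel rides 8 to 10 mm high, leans up to 0.17 rad, turns freely. It fits with its x axis along the drive's x, same way (arrowhead over red line, slack 6 degrees each way): then it drops some 5 mm, can turn no more, and the rest is pressed.
- tube (a point): Middle, on the axis, of the tube at 45 degrees: 80 mm out from the wheel's centre, 25 mm above its underside. All four arms carry such a clear tube lying radially: diameter 17 mm from 46 to 102 mm out, then a blue cap of diameter 22 mm to 115 mm out. Axes as the wheel's.
- switch (a joint): Lever of the toggle, rad: 0 = off (leaning 0.42 rad from upright towards the drive's +x, red dot), 0.84 = on (0.42 rad towards -x, green dot). Stays where it is left. Steel cheeks in the middle block it unless the collar is lifted at least 4 mm. A steel rod whose tip, 8 mm thick, is 53 mm from the pivot.
- collar (a joint): Locking collar on the lever, m: 0 = down (locked), 0.008 = fully lifted outwards along the lever. A spring pulls it down (1.5 N at rest, 3 N fully lifted); it goes down only with the lever over at one side or the other.
- switch_pivot (a point): Pivot of the toggle lever, on the drive 10 mm above its deck, 175 mm from the shaft towards the drive's -y. The lever swings in the drive's x-z plane. Axes parallel to the drive's. Round the pivot a bush of radius 8 mm rises 13 mm above the deck and the cheeks (13 mm wide in y) rise 27 mm.
- collar_mid (a point): Centre of the red part of the locking collar, a cylinder of diameter 15 mm and 14 mm long, 25 mm from the pivot along the lever when down; z points outwards along the lever. Just outside it is a silver lip of diameter 18 mm, 3 mm thick; then the bare lever rod.
- bottle: Loose amber glass bottle, upright, 0.11 to 0.23 kg. Origin at the centre of its underside. Body radius 22 mm up to z = 91 mm, tapering to a neck at 110 mm; black screw cap of diameter 30 mm from z = 118 to 146 mm. It stands on the bench beside the drive, about 107 mm from the shaft, between two of the wheel's tubes.
- tray: Fixed blue spill tray, outside 170 mm (x) by 210 mm (y), 22 mm high, walls and floor 4 mm thick. Origin at the centre of its underside. Two white jars stand in it.
- jar_a: Loose white jar with a red cap standing in the tray; radius 24 mm, 112 mm high; origin at the centre of its underside. Bystander.
- jar_b: Loose white jar with a blue cap standing in the tray; radius 24 mm, 106 mm high; origin at the centre of its underside. Bystander.
- flask: Loose conical flask, foot radius 34 mm, 103 mm high; origin at the centre of its underside. Stands on the bench beyond the drive. Bystander.
- beaker: Loose glass beaker, radius 30 mm, 75 mm high; origin at the centre of its underside. Stands close behind the drive's case. Bystander.
- petri: Fixed stack of petri dishes, radius 30 mm, 59 mm high; origin at the centre of its underside. Stands in front of the drive. Only an obstacle.
- rack: Fixed blue tube rack, 70 by 200 mm, 108 mm high with its tubes; origin at the centre of its underside. Stands beyond the control end. Only an obstacle.

How it is judged:
On the way, in this order (a step that is already met when the one before it is completed fails the run):
1. the amber bottle stands in the blue tray (x of bottle in the frame of tray between -0.065 and 0.065 m and y of bottle in the frame of tray between -0.085 and 0.085 m and z of bottle in the frame of tray below 0.01 m and angle between bottle's own z axis and vertical below 0.08 rad), for 0.2 s.
2. the wheel is fully home on the shaft, flat matched to flat (z of wheel in the frame of seat below 0.0015 m and horizontal distance between wheel and seat below 0.0025 m and angle between the x axis of wheel and the x axis of drive, either way round below 0.15 rad and angle between wheel's own z axis and vertical below 0.03 rad), for 0.2 s.
3. the drive is switched on (value of joint switch above 0.74 rad and value of joint collar below 0.0015 m), for 0.2 s.
At the end, for the whole second after the job is handed in: Bottle upright in the tray (0.08 rad). Wheel's hub underside within 1.5 mm of the seat's height and 2.5 mm of the shaft axis, level within 0.03 rad, flat on flat (0.15 rad). Switch at 0.74 rad or more, collar down within 1.5 mm. All at rest (below 20 mm/s) (all of step 1 and all of step 2 and all of step 3 and linear speed of each of bottle, wheel below 0.02 m/s); the robot touches nothing.
It fails at once if the switch is thrown before the wheel is home (value of joint switch above 0.3 rad and z of wheel in the frame of seat above 0.003 m).
It fails at once if the lever is forced through its lock with the collar down (value of joint switch between 0.32 and 0.52 rad and value of joint collar below 0.0015 m).
It fails at once if the amber bottle is tipped over (angle between bottle's own z axis and vertical above 0.6 rad).
It fails at once if a bystander is shifted more than 30 mm (distance of any of jar_a, jar_b, flask, beaker from where it was at the start of the episode above 0.03 m).
It fails at once if a bystander is tipped over (angle between any of jar_a, jar_b, flask, beaker's own z axis and vertical above 0.5 rad).
It also fails if it takes over 72 s, if anything falls off the work surface, if the arm or the gripper's body presses on something with over 40 N, if the wrist force passes 120 N, or if a joint passes its speed limit or range.

## Robot

A 7-joint arm with a two-finger parallel gripper is mounted at the origin on the work surface. World frame = base frame: x ahead of the robot, y to its left, z up, the work surface at z = 0. Lengths are in m, angles in rad, forces in N, time in s.
With the tool pointing down it reaches from about 0.4 to 0.9 m from the base axis. Payload 5.5 kg.
Tool frame: the origin (TCP) lies on the centre line of the jaws, within the pads' length; the fingertips stand ctrl.tips_ahead ahead of it and the grasp point (between the pads) lies 5 mm behind it (ctrl.tips_ahead is the distance from the TCP to the fingertips, in m); y points along the fingers, x is the direction in which the jaws open and shut, and the axes are right-handed (so a half turn about y gives the same grasp; the last joint's range is limited). The gripper opens to 92 mm and grips with 3 to 60 N. Pads are 19 mm wide; open, the fingers measure 130 mm over their backs; the gripper's body (75 mm by 190 mm) begins 47 mm behind the grasp point.
Start: joints at [-0.844, 0.501, -0.427, 1.55, 0.221, 1.138, -0.21], TCP at [0.291, 0.581, 0.241] pointing down, gripper open.
Joint ranges: [-2.88, 2.88], [-0.31, 2.03], [-1.54, 1.56], [0.2, 2.42], [-1.41, 4.55], [0.19, 2.02], [-2.57, 2.57]. Speed limits (rad/s): [2.57, 2.57, 3.14, 3.14, 3.14, 3.14, 3.14].

## Interface

Orientations are given as [roll, pitch, yaw] about the fixed x, y, z axes, in that order (R = Rz(yaw) Ry(pitch) Rx(roll)).
In Python, from plant import ctrl gives the robot as it stands. The module is installed in compiled form; this text tells all that it offers.
- The arm moves only by the tool jog_arm, never from a script. Its arguments are lists of equal length, an entry for each row: "gripper": the closure, from -1 (fully open) to 1 (shut); "travel": the shift along the tool's x, y, z scaled (see below), a list of three; "turn": the turn, a rotation vector about the tool's x, y, z scaled (see below), a list of three. A call has 1 to 8 rows; each row shifts and turns the commanded pose from where the row before left it, along the tool's axes as they then stand; what a row does not reach is not made up. The controller multiplies each number of a shift by 0.15 m and each number of a turn by 30 degrees. A row lasts 1/12 s, in which the tool goes at most 41.7 mm and 7.16 degrees, less where a joint would pass 70% of its speed; a pose out of reach is approached as far as the arm can. A call with a number of a shift or a turn outside -1 to 1 is refused whole. A call with a gripper value outside its range is refused whole. The fingers move at their own pace and stop on an object; "grip_force" is the grip in N (left out, the last holds). Time passes only in rows, so rows that do not move let the fingers close. It gives the time, the measured TCP pose, the force and the opening at its end, in the units of the state.
- ctrl.get_state(): the state, without advancing time (a new reading comes with each control period).
- ctrl.get_image(name): name is "scene" or "top"; returns the picture (400x640x3 uint8, red, green, blue); there is no depth.
- ctrl.get_calibration(name): a dict with "fovy" (degrees; the focal length in pixels is half the picture's height over the tangent of half this angle, whatever the lens; pixels are square), "cx", "cy" (the principal point, pixels), "distortion" ([k1, k2, p1, p2, k3] as OpenCV has them; the pictures are not rectified), "eye" and "attitude" of the camera in the world. Camera axes: x right, y down, z forward; pixel columns grow to the right and rows downward; lengths in m; the calibration is good to about 2 mm. A picture is of the moment at which its call begins. get_calibration takes no time and is no camera call.
- ctrl.job_done(): hands the job in, once; it reports no verdict.
The state is a dict: "t": time; "joint_pos": joint angles; "qvel": joint speeds; "joint_efforts": joint torques, N m; "position": TCP position; "orientation": TCP orientation; "contact_force": force on the tool from outside, world axes, zero at the start; "torque": the same for the moment, N m; "grip_width": finger opening in m.
Only numpy, scipy, OpenCV 4.12 (cv2) and the standard library are available. Lean on these libraries where they do the work, as an engineer would, in place of code of your own. Each camera call takes 0.05 s, during which the arm holds its last target. There are 200 camera calls.

## Working session

There is one attempt and no reset: what is moved stays moved. The work goes in short steps, Python scripts to look and compute and a tool call to move; the robot and the scene stay as the last step left them, time stands still between calls to the robot, and variables do not carry over. Pictures are saved under pics/ and viewed, about 8 in all and at most 12, crops included, and the job is handed in when it is done.

Besides the shell and the picture viewer there is one more tool, called after "Emit:" by a JSON object that holds its "op" and its "data", one argument or row to a line. jog_arm: Moves the arm, as the interface text tells. Shifts and turns lie within -1 to 1; 1 stands for 0.15 m of shift or 30 degrees of turn. Its arguments: {"type":"object","properties":{"gripper":{"type":"array","items":{"type":"number"}},"travel":{"type":"array","items":{"type":"array","items":{"type":"number"}}},"turn":{"type":"array","items":{"type":"array","items":{"type":"number"}}},"grip_force":{"type":"number"}},"required":["gripper","travel","turn"]}

```bash
ls; mkdir -p pics
python3 - <<'E'
from plant import ctrl
import cv2
print(ctrl.get_state(), ctrl.tips_ahead)
for n in("scene","top"):
    print(n,ctrl.get_calibration(n))
    cv2.imwrite(f"pics/{n}0.png",ctrl.get_image(n)[:,:,::-1])
E
```

```text
pics
{'t': 0.0, 'joint_pos': array([-0.84379845,  0.50187157, -0.42674036,  1.55145954,  0.22082246,
        1.13829707, -0.21032412]), 'qvel': array([ 0.0004283 ,  0.00014515,  0.00063864, -0.00086756,  0.00055765,
       -0.00056449, -0.001182  ]), 'joint_efforts': array([ 1.75628047e-04, -5.66600168e+01, -5.81596121e+00, -2.79106200e+01,
       -6.86329580e-02,  3.08969524e-02,  1.82948611e-04]), 'position': array([0.29054533, 0.58068806, 0.239655  ]), 'orientation': array([-1.57076809,  0.00197859,  1.10699595]), 'contact_force': array([ 0.81859904, -0.52873236,  0.2862114 ]), 'torque': array([ 0.03241905, -0.01380857, -0.04317107]), 'grip_width': 0.09191670503433125} 0.014
scene {'fovy': 50.82734539572044, 'cx': 323.73411960579267, 'cy': 201.7901764831857, 'distortion': array([-0.09552042,  0.        ,  0.        ,  0.        ,  0.        ]), 'eye': array([ 1.48011521, -0.49171946,  0.86886189]), 'attitude': array([-2.21156244,  0.00808069,  1.07615784])}
top {'fovy': 57.7980431824776, 'cx': 320.48898331418224, 'cy': 204.09121216959815, 'distortion': array([-0.03983272,  0.        ,  0.        ,  0.        ,  0.        ]), 'eye': array([ 0.46408628, -0.021032  ,  1.09781317]), 'attitude': array([-3.03908363,  0.01610585, -1.59513553])}
```

View pics/scene0.png

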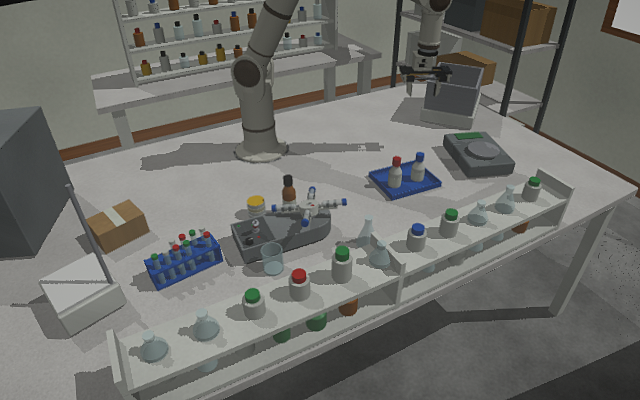

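View pics/top0.png

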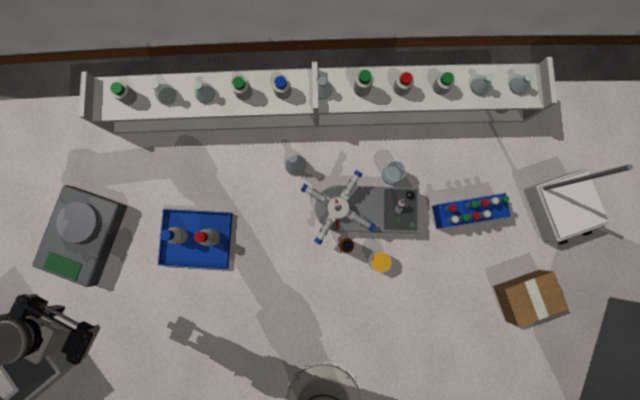

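The scene view shows the drive around (280,230), with the bottle at (289,190), the tray at (405,180) and the petri stack at (257,206). In the top view the wheel hub is at about (338,208), the bottle cap at (346,246), the tray at (196,239), the toggle at about (402,203), the beaker at (393,174) and the petri stack at (380,262). I'll zoom in next.

```bash
cat > h.py <<'E'
import numpy as np, cv2
from scipy.spatial.transform import Rotation as Ro
from plant import ctrl
def cam(n):
    c=ctrl.get_calibration(n); f=200/np.tan(np.radians(c["fovy"]/2))
    K=np.array([[f,0,c["cx"]],[0,f,c["cy"]],[0,0,1]])
    return K,np.array(c["distortion"]),np.array(c["eye"]),Ro.from_euler("xyz",c["attitude"]).as_matrix()
def ray(n,uv):
    K,d,e,R=cam(n); p=cv2.undistortPoints(np.float64([[uv]]),K,d)[0,0]
    v=R@[p[0],p[1],1]; return e,v/np.linalg.norm(v)
def atz(n,uv,z):
    e,v=ray(n,uv); return e+v*(z-e[2])/v[2]
def proj(n,P):
    K,d,e,R=cam(n); P=np.atleast_2d(P).astype(float)
    q=(P-e)@R
    return cv2.projectPoints(q,np.zeros(3),np.zeros(3),K,d)[0][:,0]
def tri(uvs,uvt):
    A=np.zeros((3,3));b=np.zeros(3)
    for n,uv in(("scene",uvs),("top",uvt)):
        e,v=ray(n,uv);M=np.eye(3)-np.outer(v,v);A+=M;b+=M@e
    return np.linalg.solve(A,b)
def crop(im,x0,y0,w,h,s,name):
    cv2.imwrite(name,cv2.resize(im[y0:y0+h,x0:x0+w,::-1],None,fx=s,fy=s,interpolation=cv2.INTER_CUBIC))
E
python3 - <<'E'
from h import *
t=cv2.imread("pics/top0.png")[:,:,::-1]; s=cv2.imread("pics/scene0.png")[:,:,::-1]
crop(t,290,160,140,115,5,"pics/tz.png"); crop(s,225,165,135,110,5,"pics/sz.png")
for n,uv,z in [("hub",(338,208),.1),("cap",(346,246),.146),("traytl",(161,210),.022),("traytr",(232,212),.022),("traybl",(158,267),.022),("traybr",(231,269),.022),("jarb",(178,235),.106),("jara",(208,237),.112),("beak",(393,174),.075),("petri",(380,262),.059),("flask",(296,163),.103)]:
    print(n,atz("top",uv,z).round(3))
E
```

```text
hub [ 0.555 -0.056  0.1  ]
cap [ 0.451 -0.072  0.146]
traytl [0.57  0.476 0.022]
traytr [0.558 0.259 0.022]
traybl [0.399 0.483 0.022]
traybr [0.389 0.263 0.022]
jarb [0.491 0.388 0.106]
jara [0.483 0.302 0.112]
beak [ 0.651 -0.216  0.075]
petri [ 0.402 -0.172  0.059]
flask [0.684 0.058 0.103]
```

View pics/tz.png

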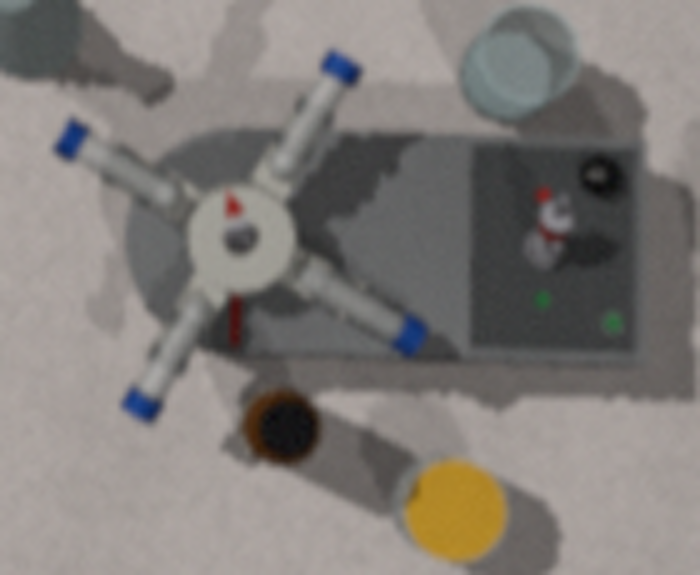

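View pics/sz.png

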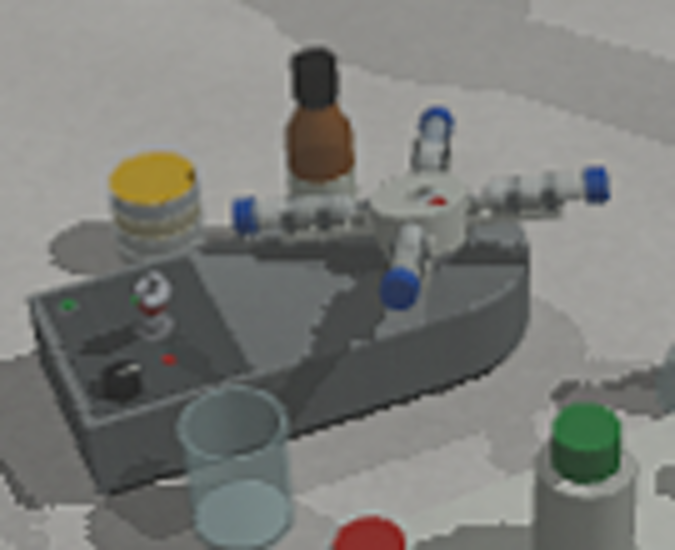

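Run:
```python
from h import *
T=lambda x,y:(290+x/5-.4,160+y/5-.4); S=lambda x,y:(225+x/5-.4,165+y/5-.4)
P=[tri(S(*s),T(*t)) for s,t in [((400,290),(342,68)),((595,185),(70,140)),((435,125),(142,403)),((243,215),(410,335))]]
for p in P: print("cap",p.round(4))
c=np.mean(P,0); print("c",c.round(4)); 
for p in P: print(np.degrees(np.arctan2(*(p-c)[1::-1])).round(1), np.linalg.norm(p-c).round(4))
for i,p in [("hub",(241,237)),("arrow",(233,205))]: print(i,atz("top",T(*p),.103).round(4))
for i,p in [("TR",(640,138)),("BR",(637,355)),("topedge",(400,133)),("botedge",(250,357)),("line1",(235,297)),("line2",(235,345)),("left",(126,238))]: print(i,atz("top",T(*p),.06).round(4))
print("sw red",atz("top",T(543,195),.06).round(4),"green",atz("top",T(543,300),.06).round(4),"bush",atz("top",T(540,250),.073).round(4))
print("cap",atz("top",T(287,426),.146),"cap tri",tri(S(314,62),T(287,426)).round(4))
print("lever tip",tri(S(153,287),T(556,212)).round(4))
```

```text
cap [ 0.6484 -0.112   0.116 ]
cap [0.6125 0.0375 0.1124]
cap [0.4678 0.0021 0.0796]
cap [ 0.502  -0.148   0.0843]
c [ 0.5577 -0.0551  0.0981]
-32.1 0.1086
59.4 0.1085
147.5 0.1081
-120.9 0.1092
hub [ 0.5575 -0.055   0.103 ]
arrow [ 0.5754 -0.0511  0.103 ]
TR [ 0.613  -0.2887  0.06  ]
BR [ 0.488  -0.2805  0.06  ]
topedge [ 0.6195 -0.1501  0.06  ]
botedge [ 0.4926 -0.0596  0.06  ]
line1 [ 0.5271 -0.052   0.06  ]
line2 [ 0.4996 -0.0513  0.06  ]
left [0.5627 0.0097 0.06  ]
sw red [ 0.5813 -0.231   0.06  ] green [ 0.5208 -0.2283  0.06  ] bush [ 0.5485 -0.2253  0.073 ]
cap [ 0.45378378 -0.07466507  0.146     ] cap tri [ 0.4539 -0.0744  0.1453]
lever tip [ 0.5665 -0.2287  0.1055]
```

Emit:
{"op": "jog_arm", "data": {
  "gripper": [-0.2, -0.2, -0.2, -0.2, -0.2, -0.2, -0.2, -0.2],
  "travel": [
    [0, -0.05, 0],
    [0, -0.05, 0],
    [0, -0.05, 0],
    [0, -0.05, 0],
    [0, -0.05, 0],
    [0, -0.05, 0],
    [0, -0.05, 0],
    [0, -0.05, 0]
  ],
  "turn": [
    [0, 0.2225, 0],
    [0, 0.2225, 0],
    [0, 0.2225, 0],
    [0, 0.2225, 0],
    [0, 0.2225, 0],
    [0, 0.2225, 0],
    [0, 0.2225, 0],
    [0, 0.2225, 0]
  ]
}}

```text
t: 0.77
position: [0.2906, 0.581, 0.3005]
orientation: [-1.572, 0.001, 0.169]
contact_force: [0.4, 0.1, 0.8]
grip_width: 0.0555
```

Emit:
{"op": "jog_arm", "data": {
  "gripper": [-0.2, -0.2, -0.2, -0.2, -0.2, -0.2, -0.2, -0.2],
  "travel": [
    [0.02, 0, -0.26],
    [0.02, 0, -0.26],
    [0.02, 0, -0.26],
    [0.02, 0, -0.26],
    [0.02, 0, -0.26],
    [0.02, 0, -0.26],
    [0.02, 0, -0.26],
    [0.02, 0, -0.26]
  ],
  "turn": [
    [0, 0, 0],
    [0, 0, 0],
    [0, 0, 0],
    [0, 0, 0],
    [0, 0, 0],
    [0, 0, 0],
    [0, 0, 0],
    [0, 0, 0]
  ]
}}

```text
t: 1.43
position: [0.3686, 0.2762, 0.3005]
orientation: [-1.571, 0.0, 0.175]
contact_force: [0.9, -0.2, 0.4]
grip_width: 0.055
```

Emit:
{"op": "jog_arm", "data": {
  "gripper": [-0.2, -0.2, -0.2, -0.2, -0.2, -0.2, -0.2, -0.2],
  "travel": [
    [0.02, 0, -0.26],
    [0.02, 0, -0.26],
    [0.02, 0, -0.26],
    [0.02, 0, -0.26],
    [0.02, 0, -0.26],
    [0.02, 0, -0.26],
    [0.02, 0, -0.26],
    [0, 0, 0]
  ],
  "turn": [
    [0, 0, 0],
    [0, 0, 0],
    [0, 0, 0],
    [0, 0, 0],
    [0, 0, 0],
    [0, 0, 0],
    [0, 0, 0],
    [0, 0, 0]
  ]
}}

```text
t: 2.1
position: [0.4378, 0.0051, 0.3008]
orientation: [-1.574, -0.0, 0.165]
contact_force: [0.6, -0.4, 0.0]
grip_width: 0.0553
```

```bash
cat > go.py <<'E'
import sys; from h import *
# go.py x y z yawdeg : remaining shift in CURRENT-target yaw frame (tool units) and turn (units)
x,y,z,w=map(float,sys.argv[1:5]); s=ctrl.get_state(); p=s["position"]
R=Ro.from_euler("xyz",s["orientation"]); G=Ro.from_euler("xyz",[-np.pi/2,0,np.radians(w)])
d=np.array([x,y,z])-p
print("t",s["t"].__round__(2),"pos",p.round(4),"rpy",np.degrees(s["orientation"]).round(1),"F",s["contact_force"].round(1),"grip",round(s["grip_width"],4),"q",s["joint_pos"].round(2))
print("shift now-frame",(R.inv().apply(d)/.15).round(3),"target-frame",(G.inv().apply(d)/.15).round(3),"turn",np.degrees((R.inv()*G).as_rotvec()/30).round(3))
E
python3 go.py .4539 -.0747 .137 10
```

```text
t 2.1 pos [0.4378 0.0051 0.3008] rpy [-90.2  -0.    9.4] F [ 0.6 -0.4  0. ] grip 0.0553 q [-0.26  0.02  0.19  2.   -0.    1.13  0.09]
shift now-frame [ 0.018  1.094 -0.539] target-frame [ 0.013  1.092 -0.542] turn [ 0.006 -0.019  0.001]
```

Emit:
{"op": "jog_arm", "data": {
  "gripper": [-0.2, -0.2, -0.2, -0.2, -0.2, -0.2, -0.2, -0.2],
  "travel": [
    [0.005, 0, -0.18],
    [0.005, 0, -0.18],
    [0.005, 0, -0.18],
    [0, 0.22, 0],
    [0, 0.22, 0],
    [0, 0.22, 0],
    [0, 0.22, 0],
    [0, 0.21, 0]
  ],
  "turn": [
    [0, 0, 0],
    [0, 0, 0],
    [0, 0, 0],
    [0, 0, 0],
    [0, 0, 0],
    [0, 0, 0],
    [0, 0, 0],
    [0, 0, 0]
  ]
}}

```text
t: 2.77
position: [0.4527, -0.066, 0.1356]
orientation: [-1.571, 0.0, 0.175]
contact_force: [0.8, -0.5, -0.5]
grip_width: 0.0548
```

Emit:
{"op": "jog_arm", "data": {
  "gripper": [0.8, 0.8, 0.8, 0.8, 0.8, 0.8],
  "travel": [
    [0, 0.01, 0],
    [0, 0, 0],
    [0, 0, 0],
    [0, 0, 0],
    [0, 0, 0],
    [0, 0, 0]
  ],
  "turn": [
    [0, 0, 0],
    [0, 0, 0],
    [0, 0, 0],
    [0, 0, 0],
    [0, 0, 0],
    [0, 0, 0]
  ],
  "grip_force": 25
}}

```text
t: 3.27
position: [0.4547, -0.0663, 0.1375]
orientation: [-1.571, -0.004, 0.175]
contact_force: [-0.4, 0.7, 5.8]
grip_width: 0.0292
```

Emit:
{"op": "jog_arm", "data": {
  "gripper": [-0.2, -0.2, -0.2, -0.2, -0.2, -0.2, -0.2],
  "travel": [
    [0, 0, 0],
    [0, 0, 0],
    [0, 0, 0],
    [0, 0, 0],
    [-0.004, 0, -0.03],
    [-0.004, 0, -0.025],
    [0, 0, 0]
  ],
  "turn": [
    [0, 0, 0],
    [0, 0, 0],
    [0, 0, 0],
    [0, 0, 0],
    [0, 0, 0],
    [0, 0, 0],
    [0, 0, 0]
  ]
}}

```text
t: 3.85
position: [0.4534, -0.0757, 0.1356]
orientation: [-1.571, 0.0, 0.174]
contact_force: [0.2, 0.0, -0.2]
grip_width: 0.0555
```

```bash
python3 go.py .4539 -.0747 .135 10
python3 - <<'E'
from h import *
a=ctrl.get_image("top"); b=ctrl.get_image("scene")
A=cv2.resize(a[180:280,290:390],None,fx=4,fy=4,interpolation=2); B=cv2.resize(b[160:260,240:340],None,fx=4,fy=4,interpolation=2)
cv2.imwrite("pics/b1.png",np.hstack([A,B])[:,:,::-1])
E
```

```text
t 3.85 pos [ 0.4534 -0.0757  0.1356] rpy [-90.   0.  10.] F [ 0.2  0.  -0.2] grip 0.0555 q [-0.12  0.29  0.26  2.12 -0.11  0.74  0.38]
shift now-frame [0.004 0.004 0.006] target-frame [0.004 0.004 0.006] turn [ 0.001 -0.002 -0.   ]
```

View pics/b1.png

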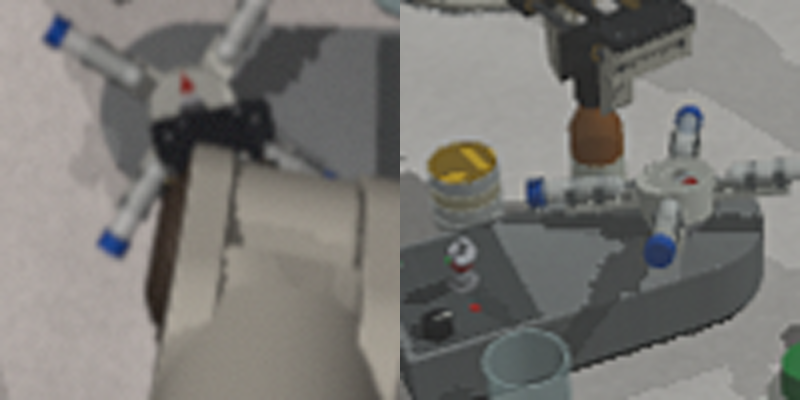

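The bottle is upright between the open fingers in the scene half, around (597,135). I'll grip it and lift.

Emit:
{"op": "jog_arm", "data": {
  "gripper": [0.8, 0.8, 0.8, 0.8, 0.8, 0.8],
  "travel": [
    [0, 0, 0],
    [0, 0, 0],
    [0, 0, 0],
    [0, 0, 0],
    [0, 0, 0],
    [0, -0.02, 0]
  ],
  "turn": [
    [0, 0, 0],
    [0, 0, 0],
    [0, 0, 0],
    [0, 0, 0],
    [0, 0, 0],
    [0, 0, 0]
  ],
  "grip_force": 30
}}

```text
t: 4.45
position: [0.4529, -0.0744, 0.1383]
orientation: [-1.57, 0.001, 0.175]
contact_force: [-0.2, 0.4, -1.8]
grip_width: 0.0294
```

Emit:
{"op": "jog_arm", "data": {
  "gripper": [0.8, 0.8, 0.8, 0.8, 0.8, 0.8, 0.8, 0.8],
  "travel": [
    [0, -0.06, 0],
    [0, -0.1, 0],
    [0, -0.16, 0],
    [0, -0.2, 0],
    [0, -0.2, 0],
    [0, -0.16, 0],
    [0, -0.08, 0],
    [0, 0, 0]
  ],
  "turn": [
    [0, 0, 0],
    [0, 0, 0],
    [0, 0, 0],
    [0, 0, 0],
    [0, 0, 0],
    [0, 0, 0],
    [0, 0, 0],
    [0, 0, 0]
  ]
}}

```text
t: 5.12
position: [0.4554, -0.0749, 0.2865]
orientation: [-1.572, -0.007, 0.175]
contact_force: [-0.2, -0.2, -1.6]
grip_width: 0.0292
```

```bash
python3 - <<'E'
from h import *
from plant import ctrl
c=np.array([.479,.370]);y=np.radians(-3)
for q in [(-.045,.07),(-.045,.065)]:
    R=np.array([[np.cos(y),-np.sin(y)],[np.sin(y),np.cos(y)]]);print((c+R@q).round(4))
E
python3 go.py .437 .442 .29 10
```

```text
[0.4377 0.4423]
[0.4375 0.4373]
t 5.12 pos [ 0.4554 -0.0749  0.2865] rpy [-90.1  -0.4  10. ] F [-0.2 -0.2 -1.6] grip 0.0292 q [-0.16  0.07  0.28  1.97 -0.02  1.09  0.31]
shift now-frame [ 0.479 -0.024  3.415] target-frame [ 0.478 -0.023  3.415] turn [0.002 0.001 0.013]
```

Emit:
{"op": "jog_arm", "data": {
  "gripper": [0.8, 0.8, 0.8, 0.8, 0.8, 0.8, 0.8, 0.8],
  "travel": [
    [0.03, 0, 0.1],
    [0.03, 0, 0.18],
    [0.03, 0, 0.24],
    [0.03, 0, 0.24],
    [0.03, 0, 0.24],
    [0.03, 0, 0.24],
    [0.03, 0, 0.24],
    [0.03, 0, 0.24]
  ],
  "turn": [
    [0, 0, 0],
    [0, 0, 0],
    [0, 0, 0],
    [0, 0, 0],
    [0, 0, 0],
    [0, 0, 0],
    [0, 0, 0],
    [0, 0, 0]
  ]
}}

```text
t: 5.78
position: [0.4429, 0.187, 0.2818]
orientation: [-1.571, 0.002, 0.175]
contact_force: [0.7, -0.5, -1.6]
grip_width: 0.0291
```

Emit:
{"op": "jog_arm", "data": {
  "gripper": [0.8, 0.8, 0.8, 0.8, 0.8, 0.8, 0.8, 0.8],
  "travel": [
    [0.03, 0, 0.24],
    [0.03, 0, 0.24],
    [0.03, 0, 0.24],
    [0.03, 0, 0.24],
    [0.03, 0, 0.24],
    [0.03, 0, 0.2],
    [0.03, 0, 0.15],
    [0.03, 0, 0.08]
  ],
  "turn": [
    [0, 0, 0],
    [0, 0, 0],
    [0, 0, 0],
    [0, 0, 0],
    [0, 0, 0],
    [0, 0, 0],
    [0, 0, 0],
    [0, 0, 0]
  ]
}}

```text
t: 6.45
position: [0.4344, 0.4362, 0.281]
orientation: [-1.57, 0.003, 0.179]
contact_force: [-1.4, 0.7, -1.8]
grip_width: 0.0294
```

```bash
python3 go.py .4375 .44 .142 10
python3 - <<'E'
from h import *
a=ctrl.get_image("top"); b=ctrl.get_image("scene")
A=cv2.resize(a[190:290,140:260],None,fx=3.3,fy=3.3,interpolation=2); B=cv2.resize(b[110:210,345:465],None,fx=3.3,fy=3.3,interpolation=2)
cv2.imwrite("pics/b2.png",np.hstack([A,B])[:,:,::-1])
E
```

```text
t 6.45 pos [0.4344 0.4362 0.281 ] rpy [-90.    0.2  10.3] F [-1.4  0.7 -1.8] grip 0.0294 q [-0.76  0.37 -0.1   1.6   0.04  1.17 -0.68]
shift now-frame [0.027 0.927 0.021] target-frame [0.025 0.927 0.021] turn [-0.001  0.009 -0.005]
```

View pics/b2.png

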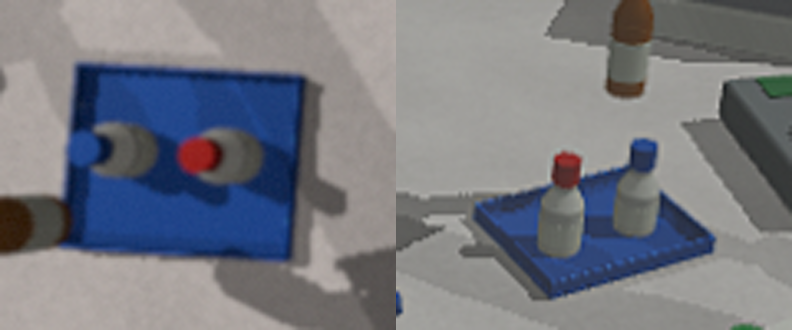

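Each half of the picture shows the two jars standing near the tray's mid line: blue cap about (85,150), red cap about (199,155) in the top half. That puts them at tray y of about ±0.05, so the front-centre spot is roomier for the bottle.

```bash
python3 - <<'E'
from h import *
for p,z in [((85,150),.11),((199,155),.116)]: print(atz("top",(140+p[0]/3.3,190+p[1]/3.3),z).round(4))
E
python3 go.py .43 .372 .142 10
```

```text
[0.4903 0.421  0.11  ]
[0.4839 0.3222 0.116 ]
t 6.55 pos [0.4352 0.4352 0.2809] rpy [-90.    0.1  10.3] F [-0.4 -0.7 -2.2] grip 0.0297 q [-0.76  0.37 -0.1   1.61  0.04  1.17 -0.68]
shift now-frame [-0.107  0.926 -0.408] target-frame [-0.107  0.926 -0.409] turn [ 0.     0.008 -0.005]
```

Emit:
{"op": "jog_arm", "data": {
  "gripper": [0.8, 0.8, 0.8, 0.8, 0.8, 0.8, 0.8, 0.8],
  "travel": [
    [-0.03, 0, -0.1],
    [-0.04, 0, -0.16],
    [-0.035, 0, -0.15],
    [0, 0.1, 0],
    [0, 0.15, 0],
    [0, 0.15, 0],
    [0, 0.12, 0],
    [0, 0.08, 0]
  ],
  "turn": [
    [0, 0, 0],
    [0, 0, 0],
    [0, 0, 0],
    [0, 0, 0],
    [0, 0, 0],
    [0, 0, 0],
    [0, 0, 0],
    [0, 0, 0]
  ]
}}

```text
t: 7.22
position: [0.4311, 0.3667, 0.1901]
orientation: [-1.574, 0.003, 0.173]
contact_force: [0.7, -0.1, -1.7]
grip_width: 0.0293
```

Emit:
{"op": "jog_arm", "data": {
  "gripper": [0.8, 0.8, 0.8, 0.8, 0.8, 0.8, 0.8, 0.8],
  "travel": [
    [0, 0.1, 0],
    [0, 0.1, 0],
    [0, 0.05, 0],
    [0, 0.04, 0],
    [0, 0.02, 0],
    [0, 0, 0],
    [0, 0, 0],
    [0, 0, 0]
  ],
  "turn": [
    [0, 0, 0],
    [0, 0, 0],
    [0, 0, 0],
    [0, 0, 0],
    [0, 0, 0],
    [0, 0, 0],
    [0, 0, 0],
    [0, 0, 0]
  ]
}}

```text
t: 7.88
position: [0.4326, 0.3699, 0.147]
orientation: [-1.57, -0.001, 0.175]
contact_force: [-0.5, 0.1, -1.9]
grip_width: 0.0292
```

```bash
python3 go.py .43 .372 .1396 10
```

```text
t 7.88 pos [0.4326 0.3699 0.147 ] rpy [-90.   -0.1  10. ] F [-0.5  0.1 -1.9] grip 0.0292 q [-0.69  0.44 -0.08  1.85  0.04  0.86 -0.62]
shift now-frame [-0.014  0.05   0.017] target-frame [-0.014  0.05   0.017] turn [-0.002  0.001  0.002]
```

Emit:
{"op": "jog_arm", "data": {
  "gripper": [0.8, 0.8, 0.8, 0.8],
  "travel": [
    [-0.01, 0.02, 0],
    [0, 0.015, 0],
    [0, 0.01, 0],
    [0, 0, 0]
  ],
  "turn": [
    [0, 0, 0],
    [0, 0, 0],
    [0, 0, 0],
    [0, 0, 0]
  ]
}}

```text
t: 8.22
position: [0.4308, 0.3694, 0.1397]
orientation: [-1.57, -0.001, 0.175]
contact_force: [-0.2, -0.9, 0.5]
grip_width: 0.0292
```

Emit:
{"op": "jog_arm", "data": {
  "gripper": [0.8, 0.8, 0.8],
  "travel": [
    [0, 0.007, 0],
    [0, 0, 0],
    [0, 0, 0]
  ],
  "turn": [
    [0, 0, 0],
    [0, 0, 0],
    [0, 0, 0]
  ]
}}

```text
t: 8.47
position: [0.431, 0.3696, 0.1397]
orientation: [-1.57, -0.001, 0.175]
contact_force: [-1.2, -1.7, 7.5]
grip_width: 0.0291
```

Emit:
{"op": "jog_arm", "data": {
  "gripper": [-0.2, -0.2, -0.2, -0.2, -0.2, -0.2, -0.2, -0.2],
  "travel": [
    [0, 0, 0],
    [0, 0, 0],
    [0, 0, 0],
    [0, 0, 0],
    [0, -0.1, 0],
    [0, -0.2, 0],
    [0, -0.24, 0],
    [0, -0.24, 0]
  ],
  "turn": [
    [0, 0, 0],
    [0, 0, 0],
    [0, 0, 0],
    [0, 0, 0],
    [0, 0, 0],
    [0, 0, 0],
    [0, 0, 0],
    [0, 0, 0]
  ]
}}

```text
t: 9.13
position: [0.4299, 0.3686, 0.2558]
orientation: [-1.572, 0.002, 0.175]
contact_force: [0.9, 0.6, 0.2]
grip_width: 0.0552
```

Emit:
{"op": "jog_arm", "data": {
  "gripper": [-0.6, -1, -1, -1, -1, -1, -1, -1],
  "travel": [
    [0, -0.1, 0],
    [0, 0, 0],
    [0, 0, 0],
    [0, 0, 0],
    [0, 0, 0],
    [0, 0, 0],
    [0, 0, 0],
    [0, 0, 0]
  ],
  "turn": [
    [0, 0.2, 0],
    [0, 0.23, 0],
    [0, 0.23, 0],
    [0, 0.23, 0],
    [0, 0.23, 0],
    [0, 0.23, 0],
    [0, 0.23, 0],
    [0, 0.23, 0]
  ]
}}

```text
t: 9.8
position: [0.4305, 0.3691, 0.2701]
orientation: [-1.571, 0.0, -0.779]
contact_force: [-0.2, -0.0, 0.6]
grip_width: 0.0916
```

```bash
python3 go.py .559 -.055 .25 -76.5
python3 - <<'E'
from h import *
a=ctrl.get_image("top"); b=ctrl.get_image("scene")
A=cv2.resize(a[190:290,140:260],None,fx=3.3,fy=3.3,interpolation=2); B=cv2.resize(b[120:220,345:465],None,fx=3.3,fy=3.3,interpolation=2)
cv2.imwrite("pics/b3.png",np.hstack([A,B])[:,:,::-1])
E
```

```text
t 9.8 pos [0.4305 0.3691 0.2701] rpy [-90.    0.  -44.6] F [-0.2 -0.   0.6] grip 0.0916 q [-0.81  0.29  0.07  1.74 -0.02  1.11 -1.52]
shift now-frame [ 2.596  0.135 -1.411] target-frame [2.95  0.134 0.173] turn [1.000e-03 1.063e+00 0.000e+00]
```

View pics/b3.png

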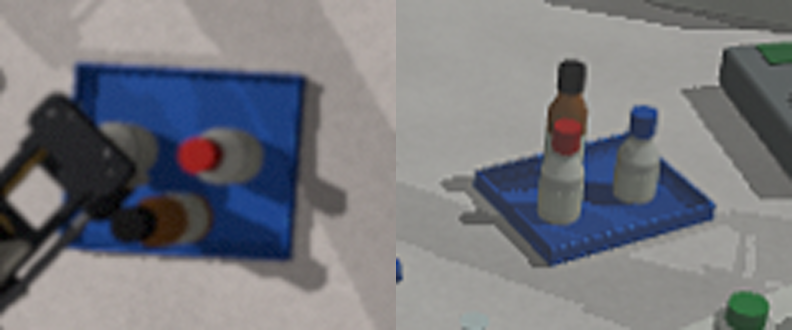

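The bottle stands upright in the tray: its cap is at about (572,75) in the scene half, clear of both jars. Next I go to the wheel.

Emit:
{"op": "jog_arm", "data": {
  "gripper": [-1, -1, -1, -1, -1, -1],
  "travel": [
    [0.22, 0, -0.12],
    [0.22, 0, -0.12],
    [0.22, 0, -0.12],
    [0.22, 0, -0.12],
    [0.22, 0, -0.12],
    [0.22, 0, -0.12]
  ],
  "turn": [
    [0, 0, 0],
    [0, 0, 0],
    [0, 0, 0],
    [0, 0, 0],
    [0, 0, 0],
    [0, 0, 0]
  ]
}}

```text
t: 10.4
position: [0.4971, 0.152, 0.2705]
orientation: [-1.571, 0.0, -0.768]
contact_force: [0.8, 0.2, 0.6]
grip_width: 0.0918
```

Emit:
{"op": "jog_arm", "data": {
  "gripper": [-1, -1, -1, -1, -1, -1],
  "travel": [
    [0.22, 0, -0.12],
    [0.22, 0, -0.12],
    [0.22, 0, -0.12],
    [0.22, 0, -0.12],
    [0.22, 0, -0.12],
    [0.17, 0, -0.09]
  ],
  "turn": [
    [0, 0, 0],
    [0, 0, 0],
    [0, 0, 0],
    [0, 0, 0],
    [0, 0, 0],
    [0, 0, 0]
  ]
}}

```text
t: 10.9
position: [0.5614, -0.0571, 0.2705]
orientation: [-1.571, -0.001, -0.771]
contact_force: [0.4, 0.2, 0.2]
grip_width: 0.0917
```

Emit:
{"op": "jog_arm", "data": {
  "gripper": [-1, -1, -1, -1, -1, -1],
  "travel": [
    [0, 0, 0],
    [0, 0, 0],
    [0, 0, 0],
    [0, 0, 0],
    [0, 0, 0],
    [0, 0, 0]
  ],
  "turn": [
    [0, 0.213, 0],
    [0, 0.213, 0],
    [0, 0.213, 0],
    [0, 0.213, 0],
    [0, 0.213, 0],
    [0, 0, 0]
  ]
}}

```text
t: 11.4
position: [0.5611, -0.0535, 0.2702]
orientation: [-1.571, -0.0, -1.33]
contact_force: [0.1, -0.6, -0.6]
grip_width: 0.0921
```

```bash
python3 go.py .558 -.0545 .099 -76.5
```

```text
t 11.4 pos [ 0.5611 -0.0535  0.2702] rpy [-90.   -0.  -76.2] F [ 0.1 -0.6 -0.6] grip 0.0921 q [-0.29  0.3   0.42  1.76 -0.13  1.11 -1.16]
shift now-frame [ 0.002  1.141 -0.021] target-frame [ 0.002  1.141 -0.022] turn [0.001 0.009 0.   ]
```

Emit:
{"op": "jog_arm", "data": {
  "gripper": [-1, -1, -1, -1, -1, -1, -1, -1],
  "travel": [
    [0, 0.18, -0.02],
    [0, 0.2, 0],
    [0, 0.2, 0],
    [0, 0.2, 0],
    [0, 0.15, 0],
    [0, 0.12, 0],
    [0, 0.09, 0],
    [0, 0, 0]
  ],
  "turn": [
    [0, 0, 0],
    [0, 0, 0],
    [0, 0, 0],
    [0, 0, 0],
    [0, 0, 0],
    [0, 0, 0],
    [0, 0, 0],
    [0, 0, 0]
  ]
}}

```text
t: 12.07
position: [0.5558, -0.0537, 0.0963]
orientation: [-1.576, 0.002, -1.324]
contact_force: [-0.7, 0.3, 0.8]
grip_width: 0.0916
```

Emit:
{"op": "jog_arm", "data": {
  "gripper": [0.2, 0.2, 0.2, 0.2, 0.2, 0.2, 0.2, 0.2],
  "travel": [
    [0, 0, 0],
    [0, 0, 0],
    [0, 0, 0],
    [0, 0, 0],
    [0, 0, 0],
    [0, 0, 0],
    [0, 0, 0],
    [0, 0, 0]
  ],
  "turn": [
    [0, 0, 0],
    [0, 0, 0],
    [0, 0, 0],
    [0, 0, 0],
    [0, 0, 0],
    [0, 0, 0],
    [0, 0, 0],
    [0, 0, 0]
  ],
  "grip_force": 12
}}

```text
t: 12.73
position: [0.5588, -0.0543, 0.1]
orientation: [-1.57, -0.0, -1.33]
contact_force: [0.3, -0.2, 4.2]
grip_width: 0.0563
```

```bash
python3 go.py .558 -.0545 .099 87.5
python3 - <<'E'
from h import *
a=ctrl.get_image("top"); b=ctrl.get_image("scene")
A=cv2.resize(a[160:260,280:400],None,fx=3.3,fy=3.3,interpolation=2); B=cv2.resize(b[150:250,240:360],None,fx=3.3,fy=3.3,interpolation=2)
cv2.imwrite("pics/b4.png",np.hstack([A,B])[:,:,::-1])
E
```

```text
t 12.73 pos [ 0.5588 -0.0543  0.1   ] rpy [-89.9  -0.  -76.2] F [ 0.3 -0.2  4.2] grip 0.0563 q [-0.23  0.51  0.35  1.91 -0.25  0.76 -1.07]
shift now-frame [ 0.     0.007 -0.005] target-frame [-0.002  0.007  0.005] turn [ 0.000e+00 -5.457e+00  3.000e-03]
```

View pics/b4.png

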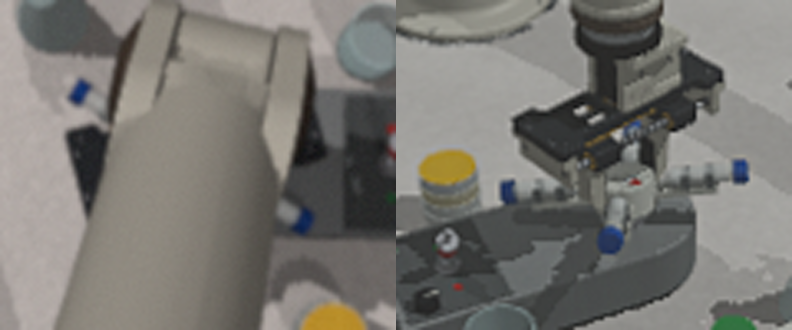

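Run:
```python
from h import *
for n,o in(("scene",(240,150)),("top",(280,160))):
    p=proj(n,[[.5588,-.0543,.10],[.5588,-.0543,.086],[.558+.03*.24,-.055-.03*.97,.09],[.558-.03*.24,-.055+.03*.97,.09]]); print(n,((p-o+.4)*3.3+(396 if n=="scene" else 0)*np.array([1,0])).round(0).tolist())
im=cv2.imread("pics/b4.png")[100:260,490:760]
cv2.imwrite("pics/b5.png",cv2.resize(im,None,fx=2.8,fy=2.8,interpolation=2))
```

```text
scene [[623.0, 181.0], [624.0, 193.0], [598.0, 203.0], [647.0, 176.0]]
top [[191.0, 155.0], [191.0, 157.0], [226.0, 148.0], [157.0, 167.0]]
```

View pics/b5.png

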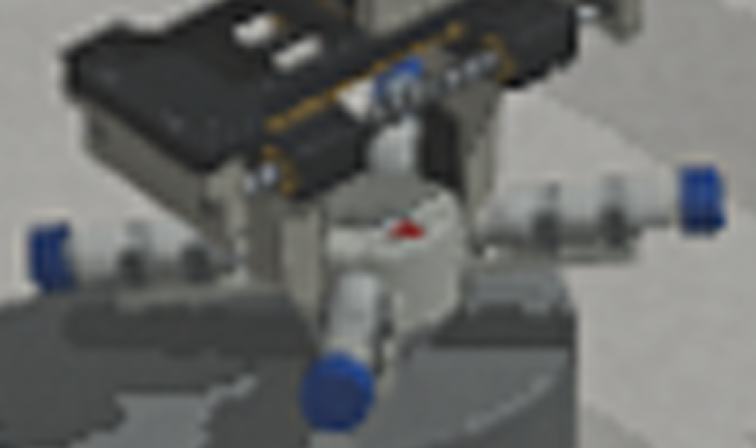

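Emit:
{"op": "jog_arm", "data": {
  "gripper": [-0.6, -0.6, -0.6, -0.6, -0.6],
  "travel": [
    [0, 0, 0],
    [0, 0, 0],
    [0, 0, 0],
    [0, 0, 0.04],
    [0, 0, 0]
  ],
  "turn": [
    [0, 0, 0],
    [0, 0, 0],
    [0, 0, 0],
    [0, 0, 0],
    [0, 0, 0]
  ]
}}

```text
t: 13.25
position: [0.5651, -0.0522, 0.0993]
orientation: [-1.57, -0.0, -1.33]
contact_force: [0.5, 0.1, 0.9]
grip_width: 0.0732
```

Emit:
{"op": "jog_arm", "data": {
  "gripper": [0.2, 0.2, 0.2, 0.2, 0.2, 0.2],
  "travel": [
    [0, 0, 0],
    [0, 0, 0],
    [0, 0, 0],
    [0, 0, 0],
    [0, 0, 0],
    [0, 0, 0]
  ],
  "turn": [
    [0, 0, 0],
    [0, 0, 0],
    [0, 0, 0],
    [0, 0, 0],
    [0, 0, 0],
    [0, 0, 0]
  ]
}}

```text
t: 13.75
position: [0.564, -0.0529, 0.0994]
orientation: [-1.571, -0.0, -1.33]
contact_force: [0.6, -0.8, -1.4]
grip_width: 0.0565
```

Emit:
{"op": "jog_arm", "data": {
  "gripper": [0.2, 0.2, 0.2, 0.2, 0.2, 0.2, 0.2, 0.2],
  "travel": [
    [0, 0, -0.015],
    [0, 0, 0],
    [0, 0, 0],
    [0, 0, 0],
    [0, 0, 0],
    [0, 0, 0],
    [0, 0, 0],
    [0, 0, 0]
  ],
  "turn": [
    [0, -0.1, 0],
    [0, -0.2, 0],
    [0, -0.22, 0],
    [0, -0.22, 0],
    [0, -0.22, 0],
    [0, -0.22, 0],
    [0, -0.22, 0],
    [0, -0.22, 0]
  ]
}}

```text
t: 14.42
position: [0.5624, -0.0516, 0.0996]
orientation: [-1.569, 0.0, -0.476]
contact_force: [0.9, 3.4, -0.3]
grip_width: 0.0564
```

```bash
python3 go.py .561 -.0545 .099 87.5
python3 - <<'E'
from h import *
b=ctrl.get_image("scene")
B=cv2.resize(b[160:240,250:350],None,fx=6,fy=6,interpolation=2)
cv2.imwrite("pics/b6.png",B[:,:,::-1])
E
```

```text
t 14.42 pos [ 0.5624 -0.0516  0.0996] rpy [-89.9   0.  -27.3] F [ 0.9  3.4 -0.3] grip 0.0564 q [-0.07  0.5   0.14  1.89 -0.1   0.76 -0.34]
shift now-frame [ 0.     0.004 -0.021] target-frame [-0.02   0.004  0.009] turn [-2.000e-03 -3.825e+00  4.000e-03]
```

View pics/b6.png

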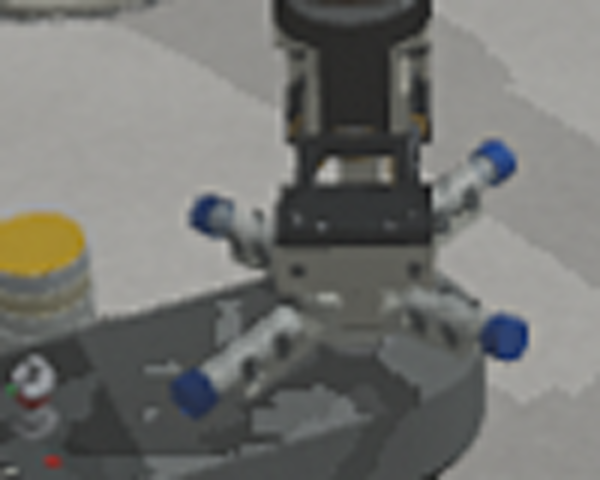

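The wheel turns with the gripper: the blue caps now sit at about (193,393), (505,337), (495,160) and (210,215). Turning on.

Emit:
{"op": "jog_arm", "data": {
  "gripper": [0.2, 0.2, 0.2, 0.2, 0.2, 0.2, 0.2, 0.2],
  "travel": [
    [0, 0, 0.01],
    [0, 0, 0],
    [0, 0, 0],
    [0, 0, 0],
    [0, 0, 0],
    [0, 0, 0],
    [0, 0, 0],
    [0, 0, 0]
  ],
  "turn": [
    [0, -0.22, 0],
    [0, -0.23, 0],
    [0, -0.23, 0],
    [0, -0.23, 0],
    [0, -0.23, 0],
    [0, -0.23, 0],
    [0, -0.23, 0],
    [0, -0.22, 0]
  ]
}}

```text
t: 15.13
position: [0.5605, -0.0516, 0.0992]
orientation: [-1.568, 0.003, 0.474]
contact_force: [-4.9, 1.3, 4.1]
grip_width: 0.0563
```

Emit:
{"op": "jog_arm", "data": {
  "gripper": [0.2, 0.2, 0.2, 0.2, 0.2, 0.2, 0.2, 0.2],
  "travel": [
    [0, 0, 0],
    [0, 0, 0],
    [0, 0, 0],
    [0, 0, 0],
    [0, 0, 0],
    [0, 0, 0],
    [0, 0, 0],
    [0, 0, 0]
  ],
  "turn": [
    [0, -0.22, 0],
    [0, -0.23, 0],
    [0, -0.23, 0],
    [0, -0.23, 0],
    [0, -0.23, 0],
    [0, -0.23, 0],
    [0, -0.23, 0],
    [0, -0.2, 0]
  ]
}}

```text
t: 15.8
position: [0.56, -0.0532, 0.099]
orientation: [-1.566, 0.002, 1.415]
contact_force: [-6.6, -1.9, 4.8]
grip_width: 0.0566
```

```bash
python3 go.py .561 -.0535 .099 87.5
cat > caps.py <<'E'
from h import *
def blobs(n,box):
    im=ctrl.get_image(n); x0,y0,x1,y1=box; h=cv2.cvtColor(im[y0:y1,x0:x1],cv2.COLOR_RGB2HSV)
    m=cv2.inRange(h,(105,110,60),(128,255,255)); k,_,st,c=cv2.connectedComponentsWithStats(m)
    return [(c[i]+[x0,y0],int(st[i,4])) for i in range(1,k) if st[i,4]>=6]
if __name__=="__main__":
    for n,b in(("scene",(255,165,360,240)),("top",(280,150,405,275))):
        print(n,[(c.round(1).tolist(),a) for c,a in blobs(n,b)])
    # expected cap pixels for home wheel, yaw -2.5
    for yaw in(-2.5,):
        a=np.radians(yaw+np.array([45,135,225,315]))
        for n in("scene","top"):
            P=np.c_[.56+.1085*np.cos(a),-.0535+.1085*np.sin(a),np.full(4,.097)]; print(n,proj(n,P).round(1).tolist())
E
python3 caps.py
```

```text
t 15.8 pos [ 0.56   -0.0532  0.099 ] rpy [-89.7   0.1  81.1] F [-6.6 -1.9  4.8] grip 0.0566 q [ 0.29  0.52 -0.31  1.88  0.22  0.78  1.28]
shift now-frame [-0.001  0.    -0.007] target-frame [-0.001  0.    -0.007] turn [-0.01  -0.214 -0.004]
scene [([277.3, 194.0], 13), ([342.2, 219.3], 28), ([292.4, 231.4], 44)]
top [([312.2, 174.7], 14), ([306.5, 227.4], 27)]
scene [[343.2, 212.3], [320.9, 186.0], [276.3, 198.6], [295.4, 227.1]]
top [[310.1, 178.6], [308.9, 233.5], [364.6, 234.6], [365.0, 179.5]]
```

Emit:
{"op": "jog_arm", "data": {
  "gripper": [0.2, 0.2, 0.2, 0.2],
  "travel": [
    [0, 0, 0],
    [0, 0, 0],
    [0, 0, 0],
    [0, 0, 0]
  ],
  "turn": [
    [0, -0.1, 0],
    [0, -0.11, 0],
    [0, 0, 0],
    [0, 0, 0]
  ]
}}

```text
t: 16.23
position: [0.5599, -0.0536, 0.099]
orientation: [-1.566, 0.002, 1.519]
contact_force: [-6.8, -1.8, 4.0]
grip_width: 0.0563
```

Emit:
{"op": "jog_arm", "data": {
  "gripper": [-0.5, -0.5, -0.5, -0.5, -0.5, -0.5],
  "travel": [
    [0, 0, 0],
    [0, 0, 0],
    [0, 0, 0],
    [0, 0, 0],
    [0, 0, 0],
    [0, 0, 0]
  ],
  "turn": [
    [0, 0, 0],
    [0, 0, 0],
    [0, 0, 0],
    [0, 0, 0],
    [0, 0, 0],
    [0, 0, 0]
  ]
}}

```text
t: 16.73
position: [0.5627, -0.0517, 0.0994]
orientation: [-1.571, -0.0, 1.523]
contact_force: [0.5, 0.4, 0.4]
grip_width: 0.0688
```

```bash
python3 go.py .561 -.0535 .099 87.5; python3 caps.py
```

```text
t 16.73 pos [ 0.5627 -0.0517  0.0994] rpy [-90.   -0.   87.3] F [0.5 0.4 0.4] grip 0.0688 q [ 0.31  0.52 -0.33  1.88  0.23  0.78  1.37]
shift now-frame [-0.012  0.003  0.011] target-frame [-0.012  0.003  0.011] turn [ 0.    -0.008  0.   ]
scene [([276.2, 195.4], 17), ([343.7, 217.0], 26), ([295.8, 232.0], 43)]
top [([310.0, 177.3], 23), ([308.7, 230.2], 26)]
scene [[343.2, 212.3], [320.9, 186.0], [276.3, 198.6], [295.4, 227.1]]
top [[310.1, 178.6], [308.9, 233.5], [364.6, 234.6], [365.0, 179.5]]
```

```bash
cat > fit.py <<'E'
from caps import *
from scipy.optimize import least_squares
def run(yaw0=-2.5):
    obs=[(n,c) for n,b in(("scene",(255,165,360,240)),("top",(280,150,405,275))) for c,a in blobs(n,b) if a>=9]
    a=np.radians([45,135,225,315]); L=np.c_[.1085*np.cos(a),.1085*np.sin(a),np.full(4,.025)]
    def W(p): return Ro.from_euler("ZXY",p[3:]).apply(L)+p[:3]
    p0=np.array([.56,-.0535,.07,np.radians(yaw0),0,0]); Q={n:proj(n,W(p0)) for n in("scene","top")}
    pr=[(n,c,int(np.argmin(np.linalg.norm(Q[n]-c,axis=1)))) for n,c in obs]; 
    def r(p): 
        P=W(p); return np.r_[np.concatenate([proj(n,P[i])[0]-c for n,c,i in pr]),(p[:2]-p0[:2])/.002]
    s=least_squares(r,p0); p=s.x
    print("wheel",p[:3].round(4),"yaw",np.degrees(p[3]).round(1),"tilt about wheel x,y deg",np.degrees(p[4:]).round(1),"res",s.fun.round(1),[i for _,_,i in pr])
if __name__=="__main__": run()
E
python3 fit.py
```

```text
wheel [ 0.5606 -0.0534  0.0744] yaw -2.9 tilt about wheel x,y deg [ 0.9 12.2] res [ 0.5 -0.1 -0.1 -0.2  0.2  0.1  0.6  0.4 -0.   0.1  0.3  0. ] [2, 0, 3, 0, 1]
```

Emit:
{"op": "jog_arm", "data": {
  "gripper": [-1, -1, -1, -1, -1, -1, -1, -1],
  "travel": [
    [0, 0, 0],
    [0, -0.2, 0],
    [0, -0.25, 0],
    [0, -0.1, 0],
    [0, 0, 0],
    [0, 0, 0],
    [0, 0, 0],
    [0, 0, 0]
  ],
  "turn": [
    [0, 0, 0],
    [0, 0, 0],
    [0, 0, 0],
    [0, 0.2, 0],
    [0, 0.23, 0],
    [0, 0.23, 0],
    [0, 0.23, 0],
    [0, 0.23, 0]
  ]
}}

```text
t: 17.6
position: [0.5626, -0.052, 0.1822]
orientation: [-1.571, -0.0, 0.931]
contact_force: [0.5, -0.4, -0.1]
grip_width: 0.0917
```

Emit:
{"op": "jog_arm", "data": {
  "gripper": [-1, -1, -1, -1, -1, -1, -1, -1],
  "travel": [
    [0, 0, 0],
    [0, 0, 0],
    [0, 0, 0],
    [0, 0, 0],
    [0, 0, 0],
    [0, 0, 0],
    [0, 0, 0],
    [0, 0, 0]
  ],
  "turn": [
    [0, 0.23, 0],
    [0, 0.23, 0],
    [0, 0.23, 0],
    [0, 0.23, 0],
    [0, 0.23, 0],
    [0, 0.23, 0],
    [0, 0.23, 0],
    [0, 0.22, 0]
  ]
}}

```text
t: 18.27
position: [0.5625, -0.0519, 0.1819]
orientation: [-1.571, 0.0, -0.027]
contact_force: [0.1, -0.5, 0.7]
grip_width: 0.0918
```

```bash
python3 go.py .561 -.0533 .1 -2.5; python3 fit.py
```

```text
t 18.27 pos [ 0.5625 -0.0519  0.1819] rpy [-90.    0.   -1.6] F [ 0.1 -0.5  0.7] grip 0.0918 q [ 0.09  0.38 -0.05  1.83  0.03  0.92 -0.  ]
shift now-frame [-0.01   0.546 -0.01 ] target-frame [-0.01   0.546 -0.01 ] turn [-0.     0.031 -0.   ]
wheel [ 0.5603 -0.0531  0.0742] yaw -2.4 tilt about wheel x,y deg [ 0.3 12.6] res [ 0.4 -0.2  0.1 -0.2  0.8  0.2  1.4  0.2 -0.   0.4  0.2  0.2] [2, 0, 3, 0, 1]
```

Emit:
{"op": "jog_arm", "data": {
  "gripper": [-1, -1, -1, -1, -1],
  "travel": [
    [-0.01, 0.15, -0.01],
    [0, 0.2, 0],
    [0, 0.15, 0],
    [0, 0.05, 0],
    [0, 0, 0]
  ],
  "turn": [
    [0, 0.03, 0],
    [0, 0, 0],
    [0, 0, 0],
    [0, 0, 0],
    [0, 0, 0]
  ]
}}

```text
t: 18.78
position: [0.5592, -0.0532, 0.0973]
orientation: [-1.57, 0.005, -0.034]
contact_force: [0.4, -0.2, -0.5]
grip_width: 0.0916
```

Emit:
{"op": "jog_arm", "data": {
  "gripper": [0.2, 0.2, 0.2, 0.2, 0.2, 0.2, 0.2, 0.2],
  "travel": [
    [0, 0, 0],
    [0, 0, 0],
    [0, 0, 0],
    [0, 0, 0],
    [0, 0, 0],
    [0, 0, 0],
    [0, 0, 0],
    [0, 0, 0]
  ],
  "turn": [
    [0, 0, 0],
    [0, 0, 0],
    [0, 0, 0],
    [0, 0, 0],
    [0, 0, 0],
    [0, 0, 0],
    [0, 0, 0],
    [0, 0, 0]
  ],
  "grip_force": 30
}}

```text
t: 19.45
position: [0.5635, -0.0533, 0.1008]
orientation: [-1.571, -0.005, -0.037]
contact_force: [6.1, 0.5, 2.8]
grip_width: 0.058
```

```bash
python3 go.py .561 -.0533 .1 -2.5; python3 fit.py
```

```text
t 19.45 pos [ 0.5635 -0.0533  0.1008] rpy [-90.   -0.3  -2.1] F [6.1 0.5 2.8] grip 0.058 q [ 0.09  0.49 -0.05  1.89  0.03  0.76 -0.02]
shift now-frame [-0.017  0.005 -0.   ] target-frame [-0.017  0.005 -0.001] turn [-0.     0.013  0.01 ]
wheel [ 0.5601 -0.0529  0.075 ] yaw -3.2 tilt about wheel x,y deg [ 1.6 11.6] res [-1.   0.5  0.5 -0.4 -0.  -0.4 -0.1  0.2  0.3  0.3 -0.3 -0.5  0.1  0.3] [1, 2, 0, 3, 0, 1]
```

Still leaning, with the lip caught on the flat's edge. I'll press from above with both fingertips on the hub top at ±x, which levels it first and then drives it down.

Emit:
{"op": "jog_arm", "data": {
  "gripper": [-1, -1, -1, -1, -1, 0.1, 0.1, 0.1],
  "travel": [
    [0, 0, 0],
    [0, 0, 0],
    [0, 0, 0],
    [0, -0.15, 0],
    [0, -0.15, 0],
    [-0.01, 0, 0],
    [0, 0, 0],
    [0, 0, 0]
  ],
  "turn": [
    [0, 0, 0],
    [0, 0, 0],
    [0, 0, 0],
    [0, 0, 0],
    [0, 0, 0],
    [0, 0, 0],
    [0, 0, 0],
    [0, 0, 0]
  ]
}}

```text
t: 20.22
position: [0.5583, -0.0534, 0.1436]
orientation: [-1.571, 0.002, -0.037]
contact_force: [-0.4, -0.2, -1.0]
grip_width: 0.0758
```

Emit:
{"op": "jog_arm", "data": {
  "gripper": [0.1, 0.1, 0.1, 0.1, 0.1],
  "travel": [
    [0, 0, 0],
    [0, 0, 0],
    [0, 0.05, 0],
    [0, 0.03, 0],
    [0, 0, 0]
  ],
  "turn": [
    [0, 0, 0],
    [0, 0, 0],
    [0, 0, 0],
    [0, 0, 0],
    [0, 0, 0]
  ]
}}

```text
t: 20.63
position: [0.5583, -0.0532, 0.1305]
orientation: [-1.571, 0.003, -0.037]
contact_force: [-0.8, -0.0, 0.3]
grip_width: 0.0434
```

```bash
python3 go.py .5605 -.0533 .108 -2.5; python3 fit.py
```

```text
t 20.63 pos [ 0.5583 -0.0532  0.1305] rpy [-90.    0.2  -2.1] F [-0.8 -0.   0.3] grip 0.0434 q [ 0.09  0.45 -0.05  1.88  0.03  0.82 -0.02]
shift now-frame [ 0.015  0.15  -0.   ] target-frame [0.015 0.15  0.   ] turn [-0.     0.013 -0.006]
wheel [ 0.5606 -0.0538  0.0713] yaw -1.7 tilt about wheel x,y deg [-0.   0.5] res [ 0.3 -0.1 -0.2 -0.1 -0.   0.1  0.1  0.2 -0.1  0.2  0.3 -0.1] [2, 0, 3, 0, 1]
```

It dropped when released: the fit shows it level with yaw −1.7°. Now I'll press it home.

Emit:
{"op": "jog_arm", "data": {
  "gripper": [0.1, 0.1, 0.1, 0.1, 0.1, 0.1],
  "travel": [
    [0.015, 0.06, 0],
    [0, 0.05, 0],
    [0, 0.02, 0],
    [0, 0.01, 0],
    [0, 0.01, 0],
    [0, 0, 0]
  ],
  "turn": [
    [0, 0, 0],
    [0, 0, 0],
    [0, 0, 0],
    [0, 0, 0],
    [0, 0, 0],
    [0, 0, 0]
  ]
}}

```text
t: 21.23
position: [0.562, -0.0534, 0.1102]
orientation: [-1.571, -0.0, -0.037]
contact_force: [-1.2, -0.3, 5.6]
grip_width: 0.0413
```

Emit:
{"op": "jog_arm", "data": {
  "gripper": [0.1, 0.1, 0.1],
  "travel": [
    [0, 0.01, 0],
    [0, 0.008, 0],
    [0, 0, 0]
  ],
  "turn": [
    [0, 0, 0],
    [0, 0, 0],
    [0, 0, 0]
  ]
}}

```text
t: 21.48
position: [0.562, -0.0534, 0.1083]
orientation: [-1.571, -0.0, -0.037]
contact_force: [-3.7, -0.0, 12.5]
grip_width: 0.0414
```

Emit:
{"op": "jog_arm", "data": {
  "gripper": [0.1, 0.1, 0.1, 0.1],
  "travel": [
    [0, 0.01, 0],
    [0, 0.01, 0],
    [0, 0, 0],
    [0, 0, 0]
  ],
  "turn": [
    [0, 0, 0],
    [0, 0, 0],
    [0, 0, 0],
    [0, 0, 0]
  ]
}}

```text
t: 21.82
position: [0.5621, -0.0534, 0.1081]
orientation: [-1.571, -0.001, -0.037]
contact_force: [-12.5, 0.9, 33.6]
grip_width: 0.0414
```

Emit:
{"op": "jog_arm", "data": {
  "gripper": [0.1, 0.1, 0.1],
  "travel": [
    [0, 0.005, 0],
    [0, 0, 0],
    [0, 0, 0]
  ],
  "turn": [
    [0, 0, 0],
    [0, 0, 0],
    [0, 0, 0]
  ]
}}

```text
t: 22.07
position: [0.5621, -0.0534, 0.108]
orientation: [-1.571, -0.001, -0.037]
contact_force: [-14.4, 1.2, 40.3]
grip_width: 0.0416
```

Solid stop at TCP z 0.108, so the hub top is at 0.094, which is home. Backing off, then turning for the switch.

Emit:
{"op": "jog_arm", "data": {
  "gripper": [0.1, 0.1, 0.1, 0.1, 0.1, 0.1, 0.1, 0.1],
  "travel": [
    [0, -0.05, 0],
    [0, -0.2, 0],
    [0, -0.25, 0],
    [0, -0.25, 0],
    [0, 0, -0.1],
    [0, 0, -0.1],
    [0, 0, -0.1],
    [0, 0, -0.1]
  ],
  "turn": [
    [0, 0, 0],
    [0, 0, 0],
    [0, 0, 0],
    [0, 0, 0],
    [0, 0, 0],
    [0, 0, 0],
    [0, 0, 0],
    [0, 0, 0]
  ]
}}

```text
t: 22.73
position: [0.5594, -0.114, 0.2158]
orientation: [-1.571, -0.0, -0.037]
contact_force: [-0.5, 0.1, -0.2]
grip_width: 0.0411
```

Emit:
{"op": "jog_arm", "data": {
  "gripper": [-0.1, -0.1, -0.1, -0.1, -0.1, -0.1, -0.1, -0.1],
  "travel": [
    [0, 0, -0.2],
    [0, 0, -0.2],
    [0, 0, 0],
    [0, 0, 0],
    [0, 0, 0],
    [0, 0, 0],
    [0, 0, 0],
    [0, 0, 0]
  ],
  "turn": [
    [0, 0, 0],
    [0, 0, 0],
    [0, 0.215, 0],
    [0, 0.215, 0],
    [0, 0.215, 0],
    [0, 0.215, 0],
    [0, 0.215, 0],
    [0, 0.215, 0]
  ]
}}

```text
t: 23.4
position: [0.557, -0.1733, 0.2152]
orientation: [-1.571, 0.001, -0.718]
contact_force: [-0.6, -0.2, 0.1]
grip_width: 0.0502
```

Emit:
{"op": "jog_arm", "data": {
  "gripper": [-0.1, -0.1, -0.1, -0.1, -0.1, -0.1, -0.1, -0.1],
  "travel": [
    [0, 0, 0],
    [0, 0, 0],
    [0, 0, 0],
    [0, 0, 0],
    [0, 0, 0],
    [0, 0, 0],
    [0, 0, 0],
    [0, 0, 0]
  ],
  "turn": [
    [0, 0.215, 0],
    [0, 0.215, 0],
    [0, 0.215, 0],
    [0, 0.215, 0],
    [0, 0.215, 0],
    [0, 0.215, 0],
    [0, 0.215, 0],
    [0, 0.215, 0]
  ]
}}

```text
t: 24.07
position: [0.5571, -0.1732, 0.2153]
orientation: [-1.572, 0.0, -1.619]
contact_force: [-0.3, -0.1, 0.7]
grip_width: 0.0509
```

```bash
python3 go.py .5665 -.2285 .18 -92.5; python3 fit.py
python3 - <<'E'
from h import *
z0=np.array([.5529,-.2283,.07])
print("expect collar mid px",[proj(n,z0+.025*np.array([.408,-.018,.913])).round(1).tolist() for n in("scene","top")])
for n,(x0,y0,x1,y1),im in(("scene",(235,205,275,250),cv2.imread("pics/scene0.png")),("top",(385,185,415,225),cv2.imread("pics/top0.png"))):
    h=cv2.cvtColor(im[y0:y1,x0:x1],cv2.COLOR_BGR2HSV)
    m=cv2.inRange(h,(0,110,50),(8,255,255))|cv2.inRange(h,(172,110,50),(180,255,255)); k,_,st,c=cv2.connectedComponentsWithStats(m)
    print(n,[((c[i]+[x0,y0]).round(1).tolist(),int(st[i,4])) for i in range(1,k)])
E
```

```text
t 24.07 pos [ 0.5571 -0.1732  0.2153] rpy [-90.1   0.  -92.7] F [-0.3 -0.1  0.7] grip 0.0509 q [ 0.02  0.39  0.3   1.77 -0.13  1.01 -1.25]
shift now-frame [0.365 0.235 0.081] target-frame [0.365 0.235 0.079] turn [ 0.002 -0.008 -0.   ]
wheel [ 0.5605 -0.0534  0.0672] yaw -2.0 tilt about wheel x,y deg [0.8 1.1] res [-0.9  0.4  0.2 -0.5  0.  -0.3 -0.2  0.4 -0.   0.   0.   0.  -0.2 -0.1
 -0.4 -0.1  0.2  0.1] [1, 2, 0, 3, 0, 3, 1, 2]
expect collar mid px [[[255.3, 224.7]], [[400.0, 203.7]]]
scene [([254.5, 227.0], 2), ([258.5, 236.5], 4)]
top [([398.0, 198.5], 6), ([399.5, 207.0], 2)]
```

Emit:
{"op": "jog_arm", "data": {
  "gripper": [-0.1, -0.1, -0.1, -0.1, -0.1, -0.1, -0.1, -0.1],
  "travel": [
    [0.18, 0, 0.11],
    [0.18, 0, 0.12],
    [0, 0, 0],
    [0, 0, 0],
    [0, 0, 0],
    [0, 0, 0],
    [0, 0, 0],
    [0, 0, 0]
  ],
  "turn": [
    [0, 0, 0],
    [0, 0, 0],
    [-0.2, 0, 0],
    [-0.2, 0, 0],
    [-0.2, 0, 0],
    [-0.2, 0, 0],
    [0, 0, 0],
    [0, 0, 0]
  ]
}}

```text
t: 24.83
position: [0.5896, -0.228, 0.2123]
orientation: [-1.993, 0.002, -1.609]
contact_force: [-0.8, -0.6, 0.1]
grip_width: 0.0504
```

```bash
cat > sw.py <<'E'
from h import *
import sys
D=float(sys.argv[1]); a=float(sys.argv[2]) # TCP distance from pivot, lean toward +x (rad)
Z=Ro.from_euler("z",-2.5,degrees=True); piv=np.array([.5529,-.2283,.07]); u=Z.apply([np.sin(a),0,np.cos(a)])
s=ctrl.get_state(); R=Ro.from_euler("xyz",s["orientation"]); tx=Z.apply([0,-1,0]); G=Ro.from_matrix(np.c_[tx,-u,np.cross(tx,-u)])
d=piv+D*u-s["position"]
r=R.inv().apply(s["position"]-piv)
print("t",round(s["t"],2),"F tool",R.inv().apply(s["contact_force"]).round(1),"grip",round(s["grip_width"],4),"TCP rel pivot in tool mm",(r*1e3).round(1),"q",s["joint_pos"].round(2))
print("shift now-frame",(R.inv().apply(d)/.15).round(3),"turn",np.degrees((R.inv()*G).as_rotvec()/30).round(3))
E
python3 sw.py .0885 .42
```

```text
t 24.83 F tool [ 0.6  0.2 -0.7] grip 0.0504 TCP rel pivot in tool mm [  -2.  -144.8  -24.9] q [ 0.09  0.75  0.33  1.26 -0.09  1.56 -1.22]
shift now-frame [0.013 0.376 0.165] turn [0.004 0.011 0.001]
```

Emit:
{"op": "jog_arm", "data": {
  "gripper": [-0.1, -0.1, -0.1, -0.1, -0.1, -0.1, -0.1, -0.1],
  "travel": [
    [0.013, 0, 0.165],
    [0, 0.18, 0],
    [0, 0.18, 0],
    [0, 0.15, 0],
    [0, 0.12, 0],
    [0, 0.08, 0],
    [0, 0.04, 0],
    [0, 0, 0]
  ],
  "turn": [
    [0, 0.01, 0],
    [0, 0, 0],
    [0, 0, 0],
    [0, 0, 0],
    [0, 0, 0],
    [0, 0, 0],
    [0, 0, 0],
    [0, 0, 0]
  ]
}}

```text
t: 25.5
position: [0.5654, -0.2299, 0.1035]
orientation: [-1.989, -0.002, -1.618]
contact_force: [-0.4, 0.2, 0.1]
grip_width: 0.0505
```

```bash
python3 sw.py .0285 .42;  python3 - <<'E'
from h import *
b=ctrl.get_image("scene")
cv2.imwrite("pics/b7.png",cv2.resize(b[180:250,225:305],None,fx=8,fy=8,interpolation=2)[:,:,::-1])
E
```

```text
t 25.5 F tool [-0.2  0.  -0.4] grip 0.0505 TCP rel pivot in tool mm [  1.1 -35.7  -2.1] q [ 0.09  0.82  0.31  1.4  -0.1   1.35 -1.22]
shift now-frame [-0.007  0.048  0.014] turn [-0.003 -0.008 -0.   ]
```

View pics/b7.png

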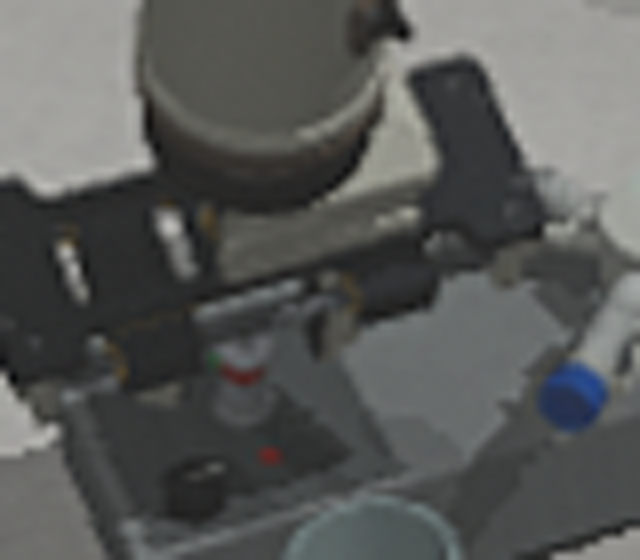

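The fingers straddle the lever: silver lip about (243,350), red collar about (240,372), right finger about (330,330). I'll go the last 7 mm and grip.

Emit:
{"op": "jog_arm", "data": {
  "gripper": [-0.1, -0.1, -0.1, -0.1],
  "travel": [
    [-0.007, 0.03, 0.014],
    [0, 0.018, 0],
    [0, 0, 0],
    [0, 0, 0]
  ],
  "turn": [
    [0, -0.008, 0],
    [0, 0, 0],
    [0, 0, 0],
    [0, 0, 0]
  ]
}}

```text
t: 25.88
position: [0.5657, -0.2286, 0.0958]
orientation: [-1.989, -0.0, -1.614]
contact_force: [0.0, -0.3, -0.2]
grip_width: 0.0505
```

Emit:
{"op": "jog_arm", "data": {
  "gripper": [0.9, 0.9, 0.9, 0.9, 0.9, 0.9, 0.9, 0.9],
  "travel": [
    [0, 0, 0],
    [0, 0, 0],
    [0, 0, 0],
    [0, 0, 0],
    [0, 0, 0],
    [0, 0, 0],
    [0, 0, 0],
    [0, 0, 0]
  ],
  "turn": [
    [0, 0, 0],
    [0, 0, 0],
    [0, 0, 0],
    [0, 0, 0],
    [0, 0, 0],
    [0, 0, 0],
    [0, 0, 0],
    [0, 0, 0]
  ],
  "grip_force": 35
}}

```text
t: 26.55
position: [0.5654, -0.2292, 0.0958]
orientation: [-1.989, -0.001, -1.614]
contact_force: [1.3, -1.8, 0.0]
grip_width: 0.0152
```

```bash
python3 sw.py .0365 .42
```

```text
t 26.55 F tool [ 1.8 -0.6  1.3] grip 0.0152 TCP rel pivot in tool mm [  0.4 -28.6   1. ] q [ 0.09  0.83  0.31  1.41 -0.1   1.34 -1.22]
shift now-frame [-0.003 -0.053 -0.006] turn [-0.003 -0.001  0.002]
```

Emit:
{"op": "jog_arm", "data": {
  "gripper": [0.9, 0.9, 0.9, 0.9, 0.9],
  "travel": [
    [0, -0.015, 0],
    [0, -0.015, 0],
    [0, -0.016, 0],
    [0, 0, 0],
    [0, 0, 0]
  ],
  "turn": [
    [0, 0, 0],
    [0, 0, 0],
    [0, 0, 0],
    [0, 0, 0],
    [0, 0, 0]
  ]
}}

```text
t: 26.97
position: [0.568, -0.2292, 0.102]
orientation: [-1.99, -0.001, -1.614]
contact_force: [-0.5, -4.2, -3.5]
grip_width: 0.0152
```

```bash
python3 sw.py .0365 .42
```

```text
t 26.97 F tool [4.2 3.3 1.1] grip 0.0152 TCP rel pivot in tool mm [  0.3 -35.3   0.8] q [ 0.09  0.83  0.31  1.4  -0.1   1.35 -1.22]
shift now-frame [-0.002 -0.008 -0.005] turn [-0.002 -0.001  0.002]
```

The force along the lever is 3.3 N, which matches the lifted spring. Now the swing.

Emit:
{"op": "jog_arm", "data": {
  "gripper": [0.9, 0.9, 0.9, 0.9, 0.9],
  "travel": [
    [0.003, 0.001, -0.025],
    [0, 0.001, -0.025],
    [0, 0.001, -0.025],
    [0, 0, 0],
    [0, 0, 0]
  ],
  "turn": [
    [0.2, 0, 0],
    [0.2, 0, 0],
    [0.2, 0, 0],
    [0, 0, 0],
    [0, 0, 0]
  ]
}}

```text
t: 27.38
position: [0.5557, -0.2286, 0.1058]
orientation: [-1.679, 0.001, -1.615]
contact_force: [-1.1, -3.2, -2.3]
grip_width: 0.0154
```

```bash
python3 sw.py .0355 .1058
```

```text
t 27.38 F tool [ 3.2  2.4 -0.8] grip 0.0154 TCP rel pivot in tool mm [  0.1 -35.9  -1. ] q [ 0.12  0.61  0.29  1.71 -0.16  0.95 -1.15]
shift now-frame [-0.001  0.003  0.006] turn [ 0.004 -0.002 -0.001]
```

Emit:
{"op": "jog_arm", "data": {
  "gripper": [0.9, 0.9, 0.9, 0.9, 0.9, 0.9, 0.9],
  "travel": [
    [0, 0.001, -0.025],
    [0, 0.001, -0.025],
    [0, 0.001, -0.025],
    [0, 0.001, -0.025],
    [0, 0.001, -0.025],
    [0, 0, -0.008],
    [0, 0, 0]
  ],
  "turn": [
    [0.2, 0, 0],
    [0.2, 0, 0],
    [0.2, 0, 0],
    [0.2, 0, 0],
    [0.2, 0, 0],
    [0, 0, 0],
    [0, 0, 0]
  ]
}}

```text
t: 27.97
position: [0.5405, -0.2278, 0.1018]
orientation: [-1.172, 0.008, -1.615]
contact_force: [-0.2, -0.1, -1.6]
grip_width: 0.015
```

```bash
python3 sw.py .0355 -.42
```

```text
t 27.97 F tool [ 0.1  1.4 -0.8] grip 0.015 TCP rel pivot in tool mm [ -0.2 -34.2   0.9] q [ 0.5   0.4  -0.06  2.14 -0.53  0.27 -0.68]
shift now-frame [-0.001 -0.009 -0.011] turn [ 0.04  -0.006 -0.014]
```

Emit:
{"op": "jog_arm", "data": {
  "gripper": [0.9, 0.9, 0.9, 0.9, 0.9],
  "travel": [
    [0, -0.004, -0.01],
    [0, 0, -0.01],
    [0, 0, 0],
    [0, 0, 0],
    [0, 0, 0]
  ],
  "turn": [
    [0, 0, 0],
    [0, 0, 0],
    [0, 0, 0],
    [0, 0, 0],
    [0, 0, 0]
  ]
}}

```text
t: 28.38
position: [0.5395, -0.2276, 0.1021]
orientation: [-1.169, 0.001, -1.611]
contact_force: [3.4, -4.2, -1.0]
grip_width: 0.0152
```

```bash
python3 sw.py .0355 -.42
```

```text
t 28.38 F tool [4.1 2.3 2.9] grip 0.0152 TCP rel pivot in tool mm [ -0.2 -34.8   0.2] q [ 0.5   0.4  -0.06  2.15 -0.54  0.26 -0.67]
shift now-frame [ 0.001 -0.005 -0.006] turn [ 0.035  0.006 -0.004]
```

Emit:
{"op": "jog_arm", "data": {
  "gripper": [0.9, 0.9, 0.9, 0.9, 0.9, 0.9],
  "travel": [
    [0, 0.015, -0.004],
    [0, 0.015, 0],
    [0, 0.013, 0],
    [0, 0.005, 0],
    [0, 0, 0],
    [0, 0, 0]
  ],
  "turn": [
    [0, 0, 0],
    [0, 0, 0],
    [0, 0, 0],
    [0, 0, 0],
    [0, 0, 0],
    [0, 0, 0]
  ]
}}

```text
t: 28.88
position: [0.5419, -0.2278, 0.0968]
orientation: [-1.167, 0.0, -1.611]
contact_force: [-5.4, -1.7, 15.5]
grip_width: 0.015
```

```bash
python3 sw.py .0285 -.42
```

```text
t 28.88 F tool [  1.9 -16.3   1.2] grip 0.015 TCP rel pivot in tool mm [ -0.  -28.9   0.4] q [ 0.5   0.41 -0.07  2.15 -0.55  0.25 -0.66]
shift now-frame [-0.     0.003 -0.006] turn [ 0.031  0.006 -0.004]
```

The collar bottomed at D = 28.9 mm (it was 28.6 mm when locked). Release and retract.

Emit:
{"op": "jog_arm", "data": {
  "gripper": [-0.1, -0.1, -0.1, -0.1, -0.1, -0.1, -0.1, -0.1],
  "travel": [
    [0, -0.012, 0],
    [0, 0, 0],
    [0, 0, 0],
    [0, 0, 0],
    [0, -0.06, 0],
    [0, -0.15, 0],
    [0, -0.2, 0],
    [0, -0.2, 0]
  ],
  "turn": [
    [0, 0, 0],
    [0, 0, 0],
    [0, 0, 0],
    [0, 0, 0],
    [0, 0, 0],
    [0, 0, 0],
    [0, 0, 0],
    [0, 0, 0]
  ]
}}

```text
t: 29.55
position: [0.5008, -0.2248, 0.18]
orientation: [-1.175, 0.005, -1.612]
contact_force: [0.3, -0.4, 0.7]
grip_width: 0.0504
```

Emit:
{"op": "jog_arm", "data": {
  "gripper": [-0.1, -0.1, -0.1, -0.1, -0.1, -0.1, -0.1, -0.1],
  "travel": [
    [0, -0.2, 0],
    [0, -0.2, 0],
    [0, -0.2, -0.05],
    [0, -0.2, -0.1],
    [0, 0, -0.2],
    [0, 0, -0.2],
    [0, 0, -0.2],
    [0, 0, 0]
  ],
  "turn": [
    [0, 0, 0],
    [0, 0, 0],
    [-0.2, 0, 0],
    [-0.2, 0, 0],
    [-0.2, 0, 0],
    [-0.2, 0, 0],
    [0, 0, 0],
    [0, 0, 0]
  ]
}}

```text
t: 30.22
position: [0.3433, -0.2192, 0.276]
orientation: [-1.596, 0.005, -1.614]
contact_force: [-1.0, 0.4, -1.3]
grip_width: 0.0505
```

```bash
python3 sw.py .0285 -.42; python3 fit.py
python3 - <<'E'
from h import *
a=ctrl.get_image("top"); b=ctrl.get_image("scene")
r=lambda i,s:cv2.resize(i,s,interpolation=2)
g=np.vstack([np.hstack([r(b[170:250,225:345],(480,320)),r(a[180:240,370:430],(320,320))]),np.hstack([r(b[110:210,345:465],(320,270)),r(a,(480,270))])])
cv2.imwrite("pics/b8.png",g[:,:,::-1])
E
```

```text
t 30.22 F tool [-0.4  1.4 -1. ] grip 0.0505 TCP rel pivot in tool mm [  -1.  -200.6 -215. ] q [ 0.38  0.    0.12  2.07  0.01  1.09 -1.12]
shift now-frame [0.006 1.166 1.351] turn [ 0.851 -0.001 -0.009]
wheel [ 0.5606 -0.0535  0.0671] yaw -1.9 tilt about wheel x,y deg [0.8 1.1] res [-1.   0.4  0.3 -0.6 -0.  -0.4 -0.3  0.4 -0.1 -0.1 -0.3  0.3 -0.2 -0.1
 -0.3 -0.1  0.3 -0. ] [1, 2, 0, 3, 0, 3, 1, 2]
```

View pics/b8.png

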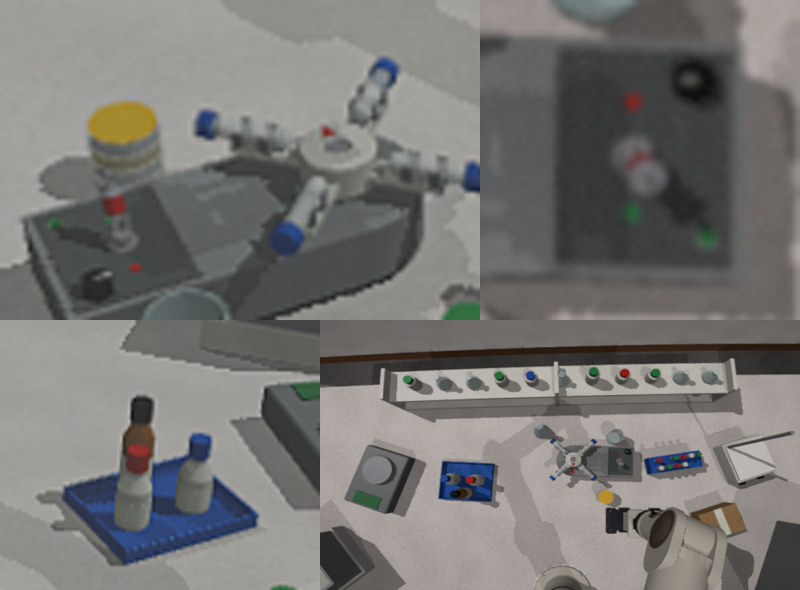

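The last picture shows the lever leaning to the green dot with the collar down (red at about (115,205) in the scene part). The wheel is level with its arrow towards the red line, and the bottle and jars stand upright in the tray. Handing in.

```bash
python3 -c "
from plant import ctrl
print(ctrl.job_done())"
```

```text
the job is handed in; nothing more can be done
None
```

All three steps were done in order and the job was handed in at about 30 s of the 72 s. The controller gives no verdict, so this rests on my own checks.

- **Bottle:** It stands upright in the front centre of the tray, clear of both jars. The last pictures show it standing, with both jars still up.
- **Wheel:** I turned it about 164°, and it dropped on to the shaft flat when I regripped and released it. I then pressed it with up to 40 N until it stopped hard, with the hub top at 94 mm, which is home. It settled about 4 mm lower than before the press.
- **Switch:** I lifted the collar about 6.7 mm, felt 3.3 N of spring, and swung the lever to its stop on the green side. The collar bottomed at 28.9 mm from the pivot, against 28.6 mm when it was locked at the start. The lever angle itself I only worked out from the gripper's position.

**Checks that disagreed:**
- **Wheel fit from the pictures:** It put the wheel's underside about 3 mm high (67 mm, not 64 mm) and leaning by about 1°. I put that down to camera bias, because the press met a hard stop at the right height and the fit also read high earlier.
- **Gripper width:** It read about 3.5 mm low on the hub.

The arm is clear of everything, and the bystanders looked undisturbed in the last picture; I did not measure their positions again.

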